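# Eject a cast test bar from its mould

## Task

Press the ejector lever of the casting mould right down so that the test bar rises out of its cavity, then move the bar off the mould face onto the lower shelf behind the cavity, so that it lies flat there, the same way up, wholly between the shelf's raised edges. Then swing the lever fully up again so that the mould is ready for the next casting. Do not let the bar fall on the table, and leave the beaker, the tweezers and the little bottle where they are.

Things in the scene. Friction and masses are not known exactly. Their poses are not given: they have to be found in the camera images.
- mould: Fixed aluminium mould. Origin: table top under the cavity's centre; y along the cavity to the lever, x across it to the shelf, z up. Block x -26 to +24, y -66 to +66, flat face at z 40 mm; open bone-shaped cavity, 1.5 mm play round the bar. Steel base x -41 to +71, y -78 to +94, 6 mm thick. Lever bracket x +-14, y 68 to 90, up to z 52 mm.
- test_bar: Loose tan cast bar shaped like a flat bone: 110 mm long (y), 12 thick (z), heads 26 wide (x) and 24 long at both ends, waist 16 wide between; 80 g. Origin: centre of its underside. Starts in the cavity, top 0.5 mm below the mould face, too deep to grip; lever fully down: underside 1.5 mm above the face.
- lever_arm (a joint): Ejector lever, rad: 0 = fully up (start, stop), 0.6 = fully down (stop). Raises the plate under the bar 23.3 mm per rad, 14 mm in all. Stays where it is left; about 2 N at the knob move it either way. Hinge axis along the mould's x through mould y +82, z +40 mm.
- lever_knob (a point): Centre of the black knob at the lever's end, 95 mm from the hinge axis: a barrel along the mould's x, 24 mm in diameter, 24 mm long, flat ends (can be pinched from above). Mould frame: from y +168, z +80 mm (up) to y +176, z +25 mm (down), on an arc about the hinge axis.
- shelf_centre (a point): Point on the shelf for the bar's origin: mould x +42, y 0, z +36 mm. The shelf is level, 4 mm below the mould face, x +24 (step down from the face) to +60 mm, bounded by a back stop (x +60 to +65) and end walls (inner faces y +-62), all up to z 44 mm. Axes as the mould's.
- beaker: Small clear glass beaker, 52 mm wide, 66 mm tall, loose, standing behind the shelf; leave alone. Origin at the centre of its underside.
- tweezers: Steel tweezers lying flat on the table before the mould, 17 x 122 x 8 mm, long along its y, loose; leave alone. Origin at the centre of its underside.
- oil_bottle: Little brown bottle with black cap, 29 mm wide, 62 mm tall, loose, standing near the mould; leave alone. Origin at the centre of its underside.

How it is judged:
On the way, in this order (a step that is already met when the one before it is completed fails the run):
1. the lever is pressed right down (past 0.55 rad) and the bar stands clear of the mould face (value of joint lever_arm above 0.55 rad and z of test_bar in the frame of mould between 0.04 and 0.048 m and x of test_bar in the frame of mould below 0.012 m), for 0.2 s.
2. the bar lies flat on the shelf (x of test_bar in the frame of mould between 0.033 and 0.051 m and y of test_bar in the frame of mould between -0.012 and 0.012 m and z of test_bar in the frame of mould between 0.033 and 0.0385 m and angle between test_bar's own z axis and vertical below 0.08 rad), for 0.2 s.
At the end, for the whole second after the job is handed in: The test bar lies at rest flat on the shelf, right way up (within 0.08 rad), its origin 33 to 51 mm behind the cavity's centre and within 12 mm of the middle lengthwise, and the lever is back up (below 0.08 rad) (all of step 2 and value of joint lever_arm below 0.08 rad and linear speed of test_bar below 0.01 m/s); the robot touches nothing.
It fails at once if the bar falls off the mould towards the table (z of test_bar in the frame of mould below 0.02 m).
It fails at once if the beaker is moved more than 30 mm (distance of beaker from where it was at the start of the episode above 0.03 m).
It fails at once if the tweezers is moved more than 30 mm (distance of tweezers from where it was at the start of the episode above 0.03 m).
It fails at once if the little bottle is moved more than 30 mm (distance of oil_bottle from where it was at the start of the episode above 0.03 m).
It also fails if it takes over 54 s, if anything falls off the work surface, if the arm or the gripper's body presses on something with over 40 N, if the wrist force passes 120 N, or if a joint passes its speed limit or range.

## Robot

A 6-joint arm with a two-finger parallel gripper is mounted at the origin on the work surface; the furniture and walls round the work are solid. World frame = base frame: x ahead of the robot, y to its left, z up, the work surface at z = 0. Lengths are in m, angles in rad, forces in N, time in s.
With the tool pointing down it reaches from about 0.375 to 0.9 m from the base axis. Payload 3.1 kg.
Tool frame: the origin (TCP) lies at the very end of the fingers, on their centre line; the grasp point (between the pads) lies 19 mm behind it; z points along the fingers, y is the line along which they close (so a half turn about z gives the same grasp; the last joint's range is limited). The gripper opens to 85 mm and grips with 20 to 120 N. Pads are 22 mm wide; open, the fingers measure 114 mm over their backs; the gripper's body (76 mm by 85 mm) begins 54 mm behind the grasp point. The pads swing forward as they close: fully open they stand 13 mm farther back than shut.
Start: joints at [1.006, 0.527, 1.433, -0, 1.181, -0.178], TCP at [0.236, 0.579, 0.194] pointing down, gripper open.
Joint ranges: [-3.08, 3.08], [-0.75, 2.2], [0.22, 2.44], [-1.43, 4.57], [0, 2.65], [-2.85, 2.85]. Speed limits (rad/s): [2.79, 2.79, 3.14, 3.14, 3.14, 3.14].

## Interface

Orientations are given as a unit quaternion [x, y, z, w].
In Python, from station import telemetry, snapshot, ticket gives the robot as it stands.
- The arm moves only by the tool move_arm, never from a script. Its argument "commands" is text: rows parted by semicolons, each of 7 numbers parted by spaces: the shift along the tool's x, y, z in mm, then the turn, a rotation vector about the tool's x, y, z in degrees, then the opening, from -1 (shut) to 1 (fully open). A call has exactly 5 rows; each row is the pose to reach, as a shift and turn from the pose commanded when the call began, along the tool's axes at that moment; what a row does not reach only later rows make up. A row lasts 1/8 s, in which the tool goes at most 62.5 mm and 10.7 degrees, less where a joint would pass 70% of its speed; a pose out of reach is approached as far as the arm can. A call with a gripper value outside its range is refused whole. The fingers move at their own pace and stop on an object; "grip_force" is the grip in N (left out, the last holds). Time passes only in rows, so rows that repeat a pose let the fingers close, or fill a call up. It gives the time, the measured TCP pose, the force, the opening and the grip force at its end, in the units of the state.
- telemetry.sense(): the state, without advancing time (a new reading comes with each control period).
- snapshot(name): name is "side" or "top" or "wrist"; returns a dict with "image" (420x560x3 uint8, red, green, blue), "fx", "fy", "cx", "cy" (pixels), "pose" (4x4, takes a point from camera to world coordinates). Camera axes: x right, y down, z forward; pixel columns grow to the right and rows downward; lengths in m; the calibration is good to about 2 mm. A picture is of the moment at which its call begins. There is no depth.
- ticket.sign_off(): hands the job in; it is judged then, once.
The state is a dict: "t": time; "q": joint angles; "qd": joint speeds; "tau": joint torques, N m; "tcp_pos": TCP position; "tool_rot": TCP orientation; "force": force on the tool from outside, world axes, zero at the start; "ft_torque": the same for the moment, N m; "finger_gap": opening from 0.0 (shut) to 1.0 (fully open); "gripper_force": force on a finger pad.
Only numpy, scipy, OpenCV 4.12 (cv2) and the standard library are available. Lean on these libraries where they do the work, as an engineer would, in place of code of your own. Each camera call takes 0.05 s, during which the arm holds its last target. There are 200 camera calls.

## Working session

There is one attempt and no reset: what is moved stays moved. The work goes in short steps, Python scripts to look and compute and a tool call to move; the robot and the scene stay as the last step left them, time stands still between calls to the robot, and variables do not carry over. Pictures are saved under pics/ and viewed, at most 10 in all, crops included, and the job is handed in when it is done.

Besides the shell and the picture viewer there is one more tool, called after "Emit:" as a command line: name --argument value ..., lists and objects as JSON in quotes. move_arm: Moves the arm, as the interface text tells. Its arguments: {"type":"object","properties":{"commands":{"type":"string"},"grip_force":{"type":"number"}},"required":["commands"]}

```bash
mkdir -p pics
python3 - <<'E'
from station import telemetry, snapshot
import cv2,pickle
for n in ["top","side"]:
    s=snapshot(n); pickle.dump(s,open(f"{n}.pkl","wb"))
    cv2.imwrite(f"pics/{n}0.png",cv2.resize(s["image"][:,:,::-1],(800,600),interpolation=cv2.INTER_CUBIC))
    print(n,s["fx"],s["cx"],s["cy"],s["pose"].round(3).tolist() if hasattr(s["pose"],"round") else s["pose"])
print(telemetry.sense())
E
```

```text
top 494.0723781089711 288.92469917004615 214.4161174852233 [[-0.003, -0.999, 0.032, 0.486], [-1.0, 0.003, -0.025, 0.199], [0.024, -0.032, -0.999, 0.982], [0.0, 0.0, 0.0, 1.0]]
side 470.52958991209834 287.935519407005 208.36731274162028 [[0.808, -0.529, 0.258, 0.309], [-0.589, -0.733, 0.342, -0.115], [0.008, -0.428, -0.904, 0.83], [0.0, 0.0, 0.0, 1.0]]
{'t': 0.1, 'q': array([ 1.00549636e+00,  5.28351223e-01,  1.43379839e+00, -8.53736976e-07,
        1.18142045e+00, -1.78525766e-01]), 'qd': array([-0.00012679, -0.00245859, -0.00426708, -0.00045942,  0.00286856,
        0.00156788]), 'tau': array([ 3.61893526e-04, -4.43302417e+01, -1.78586483e+01, -2.06427871e-04,
        3.86662476e-03, -3.04008927e-05]), 'tcp_pos': array([0.23534025, 0.57820695, 0.19293736]), 'tool_rot': array([ 1.92183701e-01,  9.81358470e-01, -9.21253161e-04, -3.58925291e-04]), 'force': array([-0.7905835 , -0.6111129 , -0.55424738]), 'ft_torque': array([-0.02543591,  0.02534919,  0.00043188]), 'gripper_force': 0.0, 'finger_gap': 0.9991492417654744}
```

View pics/top0.png

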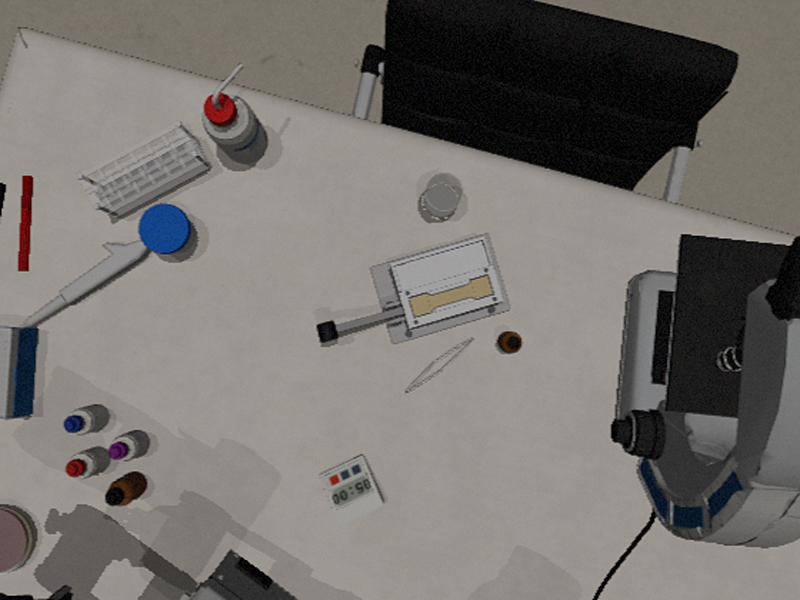

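View pics/side0.png

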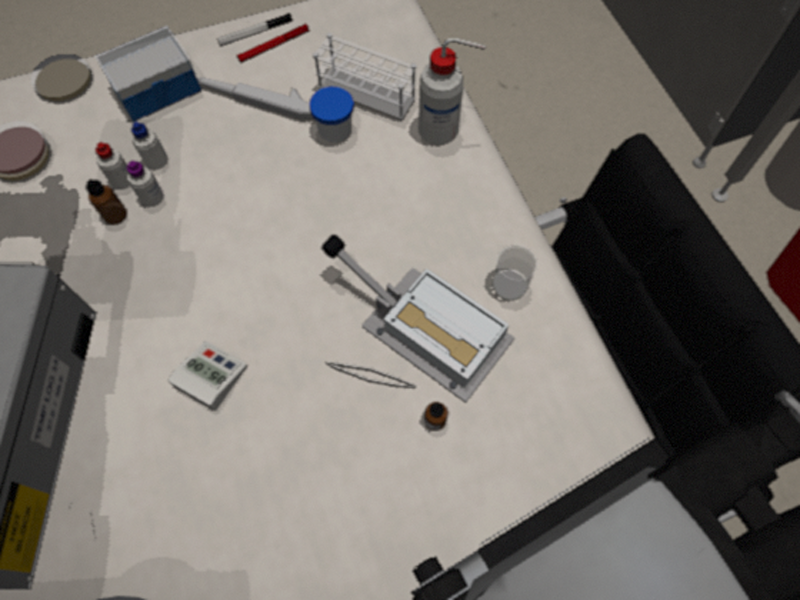

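Run:
```python
import cv2,pickle
for n,(u,v,w,h,k) in {"top":(215,155,160,120,5),"side":(220,160,160,120,5)}.items():
    im=pickle.load(open(f"{n}.pkl","rb"))["image"][v:v+h,u:u+w,::-1]
    cv2.imwrite(f"pics/{n}c.png",cv2.resize(im,None,fx=k,fy=k,interpolation=cv2.INTER_CUBIC))
```

```text
(no output)
```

View pics/topc.png

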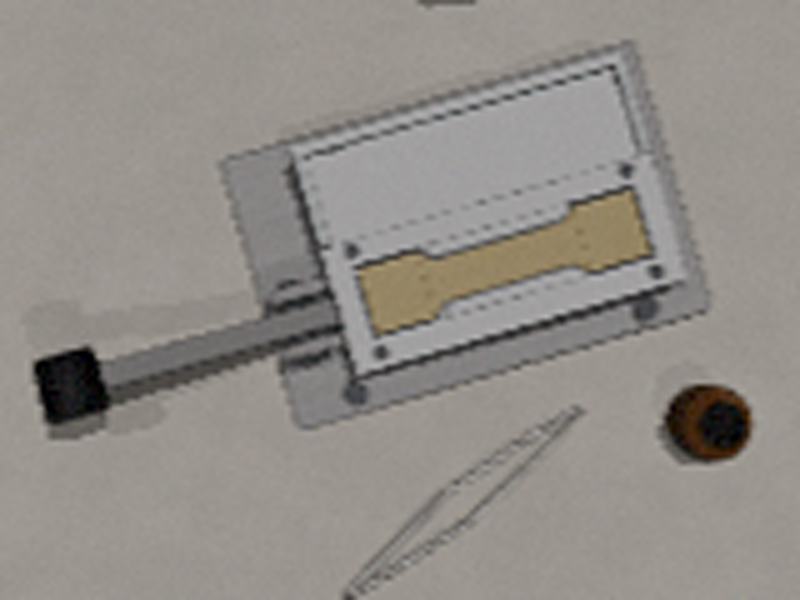

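View pics/sidec.png

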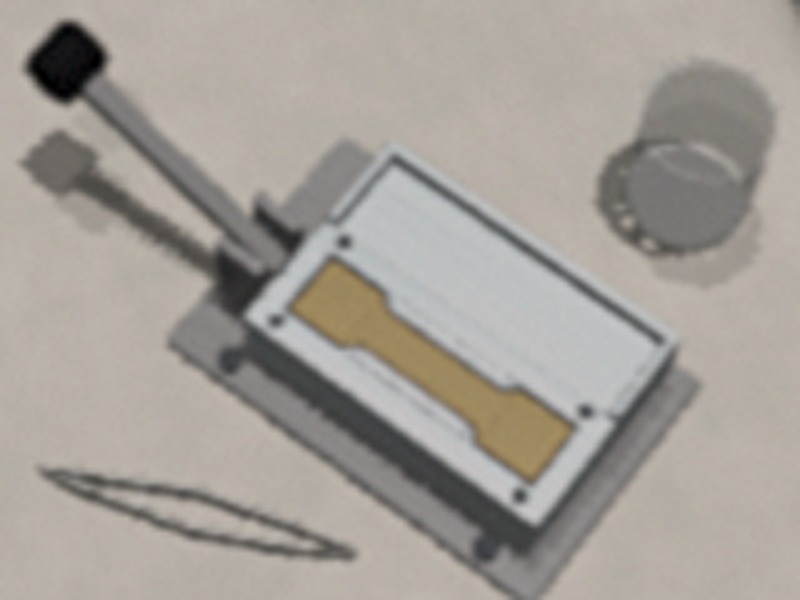

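```bash
cat > h.py <<'E'
import numpy as np,pickle
from scipy.optimize import least_squares
from scipy.spatial.transform import Rotation as R
def proj(s,P):
    T=np.linalg.inv(s["pose"]); c=P@T[:3,:3].T+T[:3,3]
    return c[:,:2]/c[:,2:]*[s["fx"],s["fy"]]+[s["cx"],s["cy"]]
def ray(s,uv,z):
    d=s["pose"][:3,:3]@[(uv[0]-s["cx"])/s["fx"],(uv[1]-s["cy"])/s["fy"],1]; o=s["pose"][:3,3]
    return o+d*(z-o[2])/d[2]
def m2w(p,P): # p=x,y,yaw
    return R.from_euler('z',p[2]).apply(np.atleast_2d(P))+[p[0],p[1],0]
E
python3 - <<'E'
from h import *
top=pickle.load(open("top.pkl","rb"));side=pickle.load(open("side.pkl","rb"))
A=[(13,55,39.5,357,268),(-13,55,39.5,377,335),(13,-55,39.5,632,188),(-13,-55,39.5,652,253),(71,94,6,220,160),(71,-78,6,635,42),(-41,-78,6,710,310),(-41,94,6,302,430),(-26,66,40,362,375),(-26,-66,40,688,282),(0,168,80,70,385)]
B=[(13,55,39.5,335,258),(-13,55,39.5,290,308),(13,-55,39.5,574,428),(-13,-55,39.5,533,482),(-26,66,40,243,315),(-26,-66,40,538,528),(-41,94,6,168,340),(71,-78,6,700,385),(0,168,80,67,60)]
A=np.array(A,float);B=np.array(B,float)
ua=A[:,3:]/5+[215,155]-.4; ub=B[:,3:]/5+[220,160]-.4
def r(p,w):
    o=[]
    if 't' in w:o.append(proj(top,m2w(p,A[:,:3]/1e3))-ua)
    if 's' in w:o.append(proj(side,m2w(p,B[:,:3]/1e3))-ub)
    return np.vstack(o)
for w in "t","s","ts":
    f=least_squares(lambda p:r(p,w).ravel(),[.55,.2,.2],loss='soft_l1'); print(w,f.x.round(4)); 
print(r(f.x,"ts").round(1).tolist())
p=f.x; np.save("p.npy",p)
print("knob",m2w(p,[[0,.168,.08],[0,.176,.025],[.042,0,.036]]).round(4))
print("bottle",ray(top,(np.array([710,423])/5+[215,155]),.06),"beaker",ray(top,np.array([440,198])*.7,.033))
E
```

```text
t [0.5309 0.125  0.2802]
s [0.5317 0.1248 0.2789]
ts [0.5312 0.1249 0.2799]
[[0.1, 0.0], [-0.1, -0.3], [0.2, 0.1], [-0.0, 0.1], [0.0, -0.3], [0.2, -0.6], [1.1, -0.1], [-0.6, 0.2], [-0.8, -0.1], [0.2, -0.8], [0.2, -0.2], [-0.6, -0.1], [-0.3, 0.0], [-0.0, 0.2], [-0.3, 0.3], [-0.0, 0.2], [-0.6, 0.1], [-0.9, -0.2], [0.8, -0.4], [0.1, 0.7]]
knob [[0.4848 0.2864 0.08  ]
 [0.4826 0.2941 0.025 ]
 [0.5716 0.1365 0.036 ]]
bottle [0.46858405 0.04922612 0.06      ] beaker [0.66346853 0.13838104 0.033     ]
```

```bash
cat >> h.py <<'E'
def go(*tg):
    """print shift (mm, tool axes) and turn (deg) from the measured pose to TCP targets in mould mm"""
    from station import telemetry
    p=np.load("p.npy"); s=telemetry.sense(); r=R.from_quat(s["tool_rot"])
    # tool y along mould x or its reverse: choose the smaller turn
    want=[R.from_euler('z',p[2]+a)*R.from_matrix(np.array([[0,1,0],[1,0,0],[0,0,-1.]])) for a in (0,np.pi)]
    w=min(want,key=lambda w:(r.inv()*w).magnitude())
    print("now mould",(R.from_euler('z',-p[2]).apply(s["tcp_pos"]-[p[0],p[1],0])*1e3).round(1),"gap",round(s["finger_gap"],3),"F",s["force"].round(1),"q6",s["q"][5].round(2),"t",s["t"],"gf",s["gripper_force"])
    print("turn",np.degrees((r.inv()*w).as_rotvec()).round(2))
    for t in tg: print(t,"shift",(r.inv().apply(m2w(p,np.array(t)/1e3)[0]-s["tcp_pos"])*1e3).round(1))
E
python3 -c "
from h import go
go((0,170,120),(0,168,61))"
```

```text
now mould [-159.2  517.4  192.9] gap 0.999 F [-0.8 -0.6 -0.6] q6 -0.18 t 0.1 gf 0.0
turn [-1.10e-01  3.00e-02  5.18e+01]
(0, 170, 120) shift [-339.9 -174.5   73.2]
(0, 168, 61) shift [-341.2 -175.9  132.2]
```

Emit:
move_arm --commands "-40 -20 0 0 0 10.4 0.2; -85 -44 0 0 0 20.8 0.2; -130 -67 0 0 0 31.2 0.2; -175 -90 5 0 0 41.5 0.2; -220 -113 10 0 0 51.8 0.2" --grip_force 25

```text
t: 0.72
tcp_pos: [0.3976, 0.3898, 0.1835]
tool_rot: [0.604, 0.797, -0.0, -0.0]
force: [0.2, 0.4, 0.7]
finger_gap: 0.602
gripper_force: 0.0
```

```bash
python3 -c "
from h import go
go((0,170,120),(0,169,62))"
```

```text
now mould [-55.3 291.5 183.5] gap 0.602 F [0.2 0.4 0.7] q6 0.3 t 0.725 gf 0.0
turn [-0.02  0.   -0.33]
(0, 170, 120) shift [-121.2   56.    63.5]
(0, 169, 62) shift [-122.2   56.   121.5]
```

Emit:
move_arm --commands "-40 19 20 0 0 0 0.2; -80 37 40 0 0 0 0.2; -121 56 63 0 0 0 0.2; -121 56 63 0 0 0 0.2; -121 56 63 0 0 0 0.2"

```text
t: 1.35
tcp_pos: [0.4836, 0.2904, 0.1206]
tool_rot: [0.602, 0.799, -0.0, -0.001]
force: [-0.9, 0.7, -0.3]
finger_gap: 0.596
gripper_force: 0.0
```

```bash
python3 -c "
from h import *
go((0,169,62))
from station import snapshot
import cv2
s=snapshot('wrist');w=cv2.resize(s['image'],(560,420))
t=snapshot('side')['image'][150:270,210:370]
cv2.imwrite('pics/k.png',np.vstack([cv2.resize(t,(400,300)),cv2.resize(w,(400,300))])[:,:,::-1])
"
```

```text
now mould [-1.000e-01  1.722e+02  1.206e+02] gap 0.596 F [-0.9  0.7 -0.3] q6 0.06 t 1.35 gf 0.0
turn [-0.07 -0.02 -0.03]
(0, 169, 62) shift [-3.3  0.2 58.6]
```

View pics/k.png

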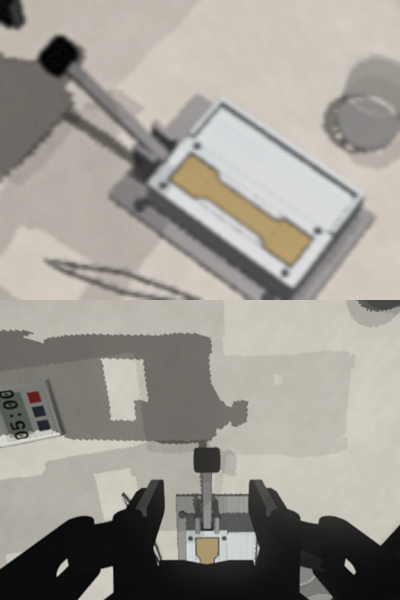

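The knob (crop ~(207,460)) sits centred between the fingertips (~150 and ~262). I'm descending and pinching it.

Emit:
move_arm --commands "-3 0 30 0 0 0 0.2; -3 0 58 0 0 0 0.2; -3 0 58 0 0 0 -1; -3 0 58 0 0 0 -1; -3 0 58 0 0 0 -1" --grip_force 25

```text
t: 2.08
tcp_pos: [0.4858, 0.2882, 0.0643]
tool_rot: [0.601, 0.799, 0.001, 0.001]
force: [0.1, 0.2, -0.0]
finger_gap: 0.001
gripper_force: 0.0
```

```bash
python3 -c "
from h import *
go((0,168,62))
for a in np.linspace(.423,-.2,6)[1:]: print((95*np.cos(a)+82-168.6).round(1),(95*np.sin(a)-39).round(1))"
```

```text
now mould [  1.4 169.5  64.3] gap 0.001 F [ 0.1  0.2 -0. ] q6 0.06 t 2.075 gf 0.0
turn [ 0.17 -0.01  0.04]
(0, 168, 62) shift [-1.5 -1.4  2.3]
4.2 -11.1
7.0 -22.6
8.3 -34.3
8.1 -46.2
6.5 -57.9
```

```bash
python3 -c "
from h import *
from station import snapshot
import cv2
s=snapshot('wrist');w=s['image']
t=snapshot('side')['image'][130:250,190:350]
cv2.imwrite('pics/k2.png',np.vstack([cv2.resize(t,(400,300)),cv2.resize(w,(400,300))])[:,:,::-1])
"
```

```text
(no output)
```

View pics/k2.png

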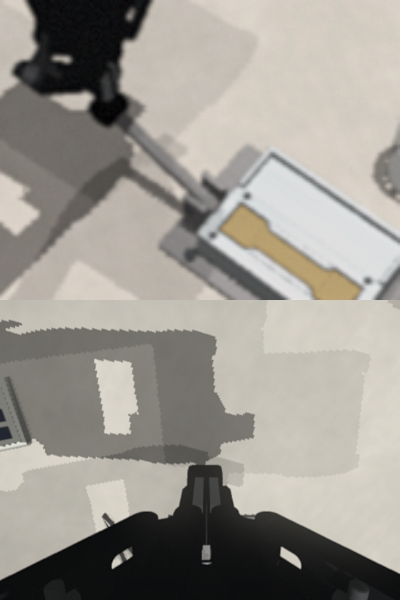

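```bash
python3 -c "
from h import *
from station import snapshot,telemetry
import cv2
p=np.load('p.npy'); T=telemetry.sense(); r=R.from_quat(T['tool_rot'])
out=[]
for n,(u,v) in {'side':(190,100),'top':(180,130)}.items():
    s=snapshot(n); im=cv2.resize(s['image'][v:v+100,u:u+133],(800,600),interpolation=cv2.INTER_CUBIC)[:,:,::-1].copy()
    P=np.vstack([T['tcp_pos'],T['tcp_pos']+r.apply([0,0,-.019]),m2w(p,[[0,.082+.095*np.cos(a),.04+.095*np.sin(a)] for a in (.43,.13,-.16)])])
    q=proj(s,P); print(n,((q-[u,v])*[800/133/2,6/2]).round(0).tolist()); out.append(cv2.resize(im,(400,300)))
    print(n, T['tcp_pos'])
cv2.imwrite('pics/k3.png',np.vstack(out))
"
```

```text
side [[132.0, 227.0], [129.0, 212.0], [129.0, 217.0], [124.0, 232.0], [129.0, 253.0]]
side [0.48560111 0.28790183 0.06393458]
top [[147.0, 303.0], [144.0, 303.0], [146.0, 304.0], [139.0, 308.0], [144.0, 307.0]]
top [0.48560111 0.28790183 0.06393458]
```

View pics/k3.png

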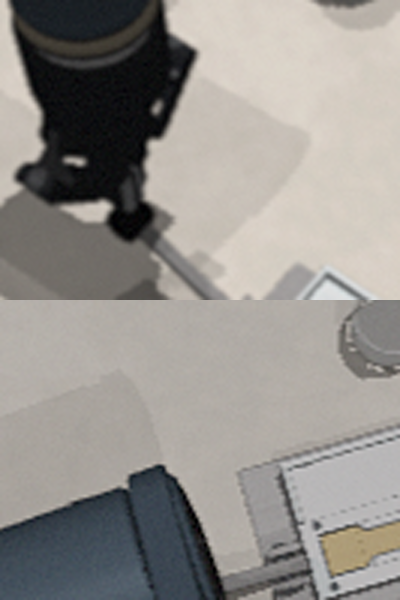

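```bash
python3 -c "
from h import *
from station import snapshot,telemetry
import cv2
p=np.load('p.npy')
s=snapshot('side');u,v=190,100
for a in (.42,.27,.13,-.05,-.16):
    P=m2w(p,[[0,.082+d*np.cos(a),.04+d*np.sin(a)] for d in (.03,.055,.08,.095)])
    print(a,((proj(s,P)-[u,v])*3).round(0).tolist())
w=snapshot('wrist')
T=telemetry.sense();r=R.from_quat(T['tool_rot'])
Q=np.vstack([T['tcp_pos'],T['tcp_pos']+r.apply([0,0,-.019]),m2w(p,[[0,.082+.095*np.cos(a),.04+.095*np.sin(a)] for a in (.42,.13,-.16)])])
print('wrist(800)',(proj(w,Q)*800/560).round(0).tolist(), w['pose'][:3,3].round(3))
A=cv2.resize(s['image'][160:235,190:290],(800,600),interpolation=cv2.INTER_CUBIC)
B=cv2.resize(w['image'],(800,600),interpolation=cv2.INTER_CUBIC)
cv2.imwrite('pics/k4.png',np.clip(np.vstack([cv2.resize(A,(400,300)),B[300:600,200:600]])[:,:,::-1]*1.8,0,255))
"
```

```text
0.42 [[206.0, 290.0], [176.0, 262.0], [146.0, 234.0], [128.0, 217.0]]
0.27 [[204.0, 292.0], [174.0, 266.0], [143.0, 239.0], [125.0, 224.0]]
0.13 [[203.0, 294.0], [172.0, 270.0], [142.0, 246.0], [124.0, 232.0]]
-0.05 [[204.0, 298.0], [173.0, 277.0], [143.0, 256.0], [125.0, 244.0]]
-0.16 [[204.0, 301.0], [175.0, 282.0], [145.0, 264.0], [128.0, 253.0]]
wrist(800) [[412.0, 342.0], [412.0, 361.0], [410.0, 358.0], [410.0, 315.0], [411.0, 297.0]] [0.466 0.354 0.243][ WARN:0@0.734] global loadsave.cpp:1063 imwrite_ Unsupported depth image for selected encoder is fallbacked to CV_8U.
```

View pics/k4.png

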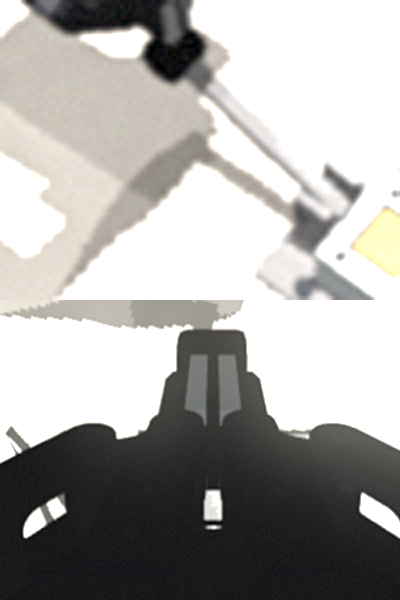

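Emit:
move_arm --commands "0 0 0 0 0 0 -1; 0 0 0 0 0 0 -1; 0 0 0 0 0 0 -1; 0 0 3 0 0 0 -1; 0 0 3 0 0 0 -1"

```text
t: 3.0
tcp_pos: [0.4847, 0.2874, 0.0595]
tool_rot: [0.602, 0.799, -0.0, -0.0]
force: [-0.4, -0.4, -0.2]
finger_gap: 0.004
gripper_force: 0.0
```

```bash
python3 -c "
from h import *
go((0,168,62))
from station import telemetry
print(telemetry.sense()['tau'],telemetry.sense()['ft_torque'])"
```

```text
now mould [1.00e-01 1.69e+02 5.95e+01] gap 0.004 F [-0.4 -0.4 -0.2] q6 0.06 t 3.0 gf 0.0
turn [-0.04  0.   -0.  ]
(0, 168, 62) shift [-1.  -0.1 -2.5]
[-1.70645578e-02 -4.24953926e+01 -1.14039302e+01 -7.57118214e-04
 -1.39358657e-02  8.40226534e-06] [ 0.00257402  0.00980687 -0.00479091]
```

```bash
cat >> h.py <<'E'
def bar(n="side"):
    import cv2
    from station import snapshot
    s=snapshot(n); hsv=cv2.cvtColor(s["image"],cv2.COLOR_RGB2HSV)
    m=cv2.inRange(hsv,(12,70,60),(28,255,255)); 
    k,l,st,c=cv2.connectedComponentsWithStats(m); 
    i=1+np.argmax(st[1:,4]); return s,c[i],st[i],l==i
E
python3 - <<'E'
from h import *
import cv2
p=np.load('p.npy')
for n in "side","top":
    s0=pickle.load(open(n+".pkl","rb"))
    hsv=cv2.cvtColor(s0["image"],cv2.COLOR_RGB2HSV);m=cv2.inRange(hsv,(12,70,60),(28,255,255))
    k,l,st,c=cv2.connectedComponentsWithStats(m);i=1+np.argmax(st[1:,4]);print(n,"t0",c[i],st[i])
    s,c,st,_=bar(n);print("now",c,st)
    print("pred",proj(s,m2w(p,[[0,0,.0395],[0,0,.0535]])))
E
```

```text
side t0 [ 17.09750813 369.38786566] [  0 340  35  61 923]
now [ 16.8984 370.6008] [   0  339   35   62 1250]
pred [[305.51438529 233.20720009]
 [305.84490019 230.22623651]]
top t0 [315.3627451  206.88235294] [287 193  58  29 612]
now [315.39137645 206.86235489] [287 194  58  28 603]
pred [[315.57227728 206.74680125]
 [316.15416316 206.39013656]]
```

Emit:
move_arm --commands "0.5 0 4 0 0 0 -1; 2 0 8 0 0 0 -1; 3 0 12 0 0 0 -1; 4 0 16 0 0 0 -1; 4 0 16 0 0 0 -1"

```text
t: 3.72
tcp_pos: [0.4836, 0.2911, 0.0433]
tool_rot: [0.601, 0.799, -0.001, -0.0]
force: [-0.2, -0.6, -1.2]
finger_gap: 0.0
gripper_force: 0.0
```

Run:
```python
from h import *
for n in "side","top": print(bar(n)[1:3])
go((0,168,62))
```

```text
(array([ 16.91366906, 370.62190248]), array([   0,  339,   35,   62, 1251], dtype=int32))
(array([315.32840722, 206.79146141]), array([287, 193,  58,  29, 609], dtype=int32))
now mould [-1.000e-01  1.727e+02  4.340e+01] gap -0.004 F [ 0.  -0.2  0.1] q6 0.06 t 3.825 gf 0.0
turn [-0.07  0.04  0.02]
(0, 168, 62) shift [ -4.7   0.1 -18.6]
```

```bash
sed -i 's/    k,l,st,c=cv2.connectedComponentsWithStats(m); /    m[:,:200]=0; m[300:]=0; k,l,st,c=cv2.connectedComponentsWithStats(m)/' h.py
python3 - <<'E'
from h import *
import cv2
from station import snapshot
s,c,st,_=bar("side"); print(c,st)
s0=pickle.load(open("side.pkl","rb"))
hsv=cv2.cvtColor(s0["image"],cv2.COLOR_RGB2HSV);m=cv2.inRange(hsv,(12,70,60),(28,255,255));m[:,:200]=0;m[300:]=0
k,l,st,cc=cv2.connectedComponentsWithStats(m);i=1+np.argmax(st[1:,4]);print("t0",cc[i],st[i])
w=snapshot('wrist')['image']
A=cv2.resize(s['image'][130:250,190:350],(800,600),interpolation=cv2.INTER_CUBIC)[:,:]
B=cv2.resize(w[210:420,140:420],(800,600),interpolation=cv2.INTER_CUBIC)
I=np.hstack([cv2.resize(A,(400,300)),cv2.resize(B,(400,300))])[:,:,::-1]/255.
cv2.imwrite('pics/k5.png',(255*I**.5).astype(np.uint8))
E
```

```text
[306.2318612  233.36908517] [278 212  56  44 634]
t0 [306.17165354 233.55905512] [278 212  56  44 635]
```

View pics/k5.png

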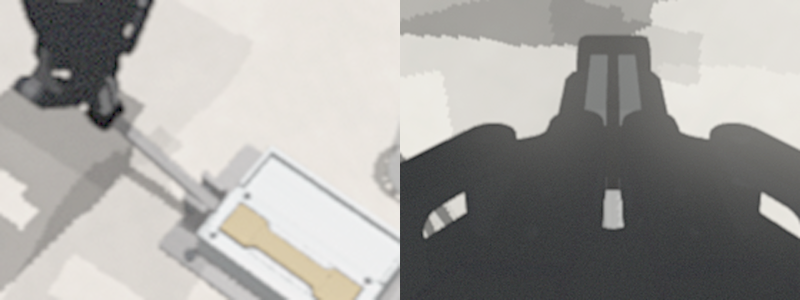

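Run:
```python
from h import *
from station import snapshot,telemetry
p=np.load('p.npy')
w=snapshot('wrist'); t=telemetry.sense()
w2=dict(w); P=w["pose"].copy(); P[:3,3]+=np.array([.4836,.2904,.1206])-t["tcp_pos"]; w2["pose"]=P
K=m2w(p,[[0,.168,.08],[13,-0,0]])[:1]
Kall=m2w(p,np.array([[0,168,80],[0,55,39.5],[13,55,39.5],[-13,55,39.5]])/1e3)
print("k pic 400x300 coords (+300 row):",(proj(w2,Kall)*400/560+[0,300]).round(0).tolist())
print((proj(w2,np.array([[.4836,.2904,.1206]]))*400/560+[0,300]))
```

```text
k pic 400x300 coords (+300 row): [[206.0, 459.0], [206.0, 538.0], [217.0, 538.0], [195.0, 538.0]]
[[206.23966084 470.81197133]]
```

```bash
cat >> h.py <<'E'
def shot(tag):
    from station import snapshot
    import cv2
    s=snapshot("side")["image"][140:230,190:310]; w=snapshot("wrist")["image"][195:405,140:420]
    I=np.hstack([cv2.resize(s,(400,300),interpolation=cv2.INTER_CUBIC),cv2.resize(w,(400,300))])/255.
    cv2.imwrite(f"raw_{tag}.png",(255*I[:,:,::-1]**.5).astype(np.uint8))
E
python3 -c "
from h import *
shot('a')"
```

Emit:
move_arm --commands "0 0 0 0 0 0 0.2; 0 0 0 0 0 0 0.2; 0 0 0 0 0 0 0.2; 0 0 0 0 0 0 0.2; 0 0 0 0 0 0 0.2"

```text
t: 4.7
tcp_pos: [0.4838, 0.2913, 0.0438]
tool_rot: [0.602, 0.799, 0.0, 0.0]
force: [0.3, -0.2, 0.1]
finger_gap: 0.601
gripper_force: 0.0
```

```bash
python3 -c "
from h import *
import cv2
shot('b'); go((0,168,62)); print(bar('side')[1])
cv2.imwrite('pics/k6.png',np.vstack([cv2.imread('raw_a.png'),cv2.imread('raw_b.png')]))"
```

```text
now mould [  0.4 173.   43.8] gap 0.602 F [0.4 1.1 0.6] q6 0.06 t 4.8 gf 0.0
turn [0.   0.   0.01]
(0, 168, 62) shift [ -5.   -0.4 -18.2]
[306.26656151 233.41798107]
```

View pics/k6.png

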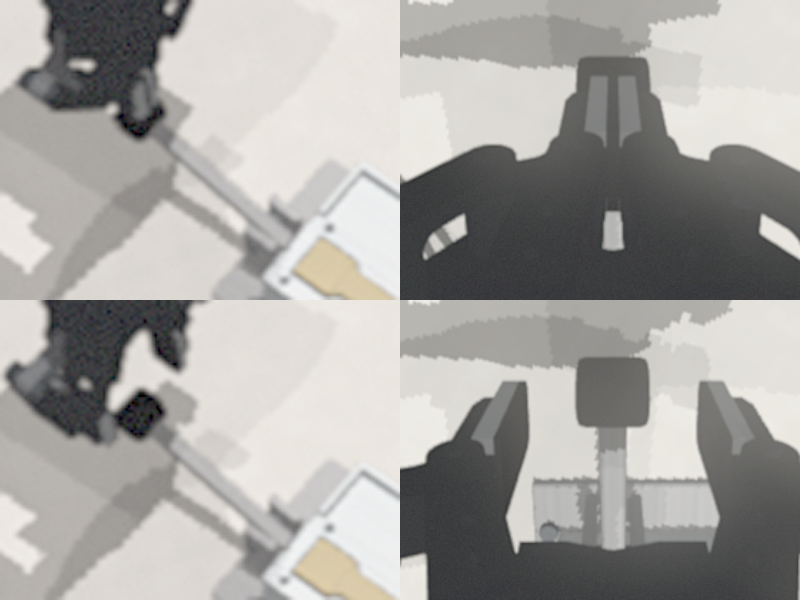

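Shut fingers overlap the knob without any contact registering. I'll go back to knob height and close again, in smaller steps.

Emit:
move_arm --commands "-5 0 -18 0 0 0 0.2; -5 0 -18 0 0 0 0.2; -5 0 -18 0 0 0 -0.2; -5 0 -18 0 0 0 -0.35; -5 0 -18 0 0 0 -0.45" --grip_force 40

```text
t: 5.48
tcp_pos: [0.4849, 0.2865, 0.0615]
tool_rot: [0.602, 0.799, -0.0, -0.0]
force: [-0.0, -1.0, -0.2]
finger_gap: 0.275
gripper_force: 0.0
```

Emit:
move_arm --commands "0 0 0 0 0 0 -0.55; 0 0 0 0 0 0 -0.55; 0 0 0 0 0 0 -0.6; 0 0 0 0 0 0 -0.6; 0 0 0 0 0 0 -0.6"

```text
t: 6.1
tcp_pos: [0.4852, 0.2865, 0.0618]
tool_rot: [0.602, 0.799, 0.0, 0.0]
force: [0.2, 0.7, -0.3]
finger_gap: 0.199
gripper_force: 0.0
```

Emit:
move_arm --commands "0 0 -20 0 0 0 -0.6; 0 0 -45 0 0 0 -0.6; 2 0 -45 0 0 0 -1; 2 0 -45 0 0 0 -1; 2 0 -45 0 0 0 -1"

```text
t: 6.72
tcp_pos: [0.4838, 0.2882, 0.1058]
tool_rot: [0.602, 0.799, -0.001, -0.001]
force: [0.2, -1.1, -0.5]
finger_gap: -0.0
gripper_force: 0.0
```

Emit:
move_arm --commands "0 0 6 0 0 0 -1; 0 0 12 0 0 0 -1; 1 0 18 0 0 0 -1; 2 0 24 0 0 0 -1; 2 0 30 0 0 0 -1"

```text
t: 7.35
tcp_pos: [0.484, 0.2904, 0.0763]
tool_rot: [0.601, 0.799, -0.0, -0.0]
force: [0.5, -0.1, 0.5]
finger_gap: -0.0
gripper_force: 0.0
```

```bash
python3 -c "
from h import *
go((0,172,92)); print(bar('side')[1:3])"
```

```text
now mould [  0.3 172.2  76.3] gap -0.0 F [ 0.5 -0.1  0.5] q6 0.06 t 7.35 gf 0.0
turn [-0.01  0.    0.01]
(0, 172, 92) shift [ -0.2  -0.3 -15.7]
(array([306.20347003, 233.37381703]), array([278, 212,  56,  44, 634], dtype=int32))
```

The fingers pass through the knob (no force, no lever motion). I'm testing whether the lever arm itself can be felt.

Emit:
move_arm --commands "0 0 -30 0 0 0 -0.2; -15 0 -30 0 0 0 -0.2; -27 0 -30 0 0 0 -0.2; -27 0 0 0 0 0 -0.2; -27 0 22 0 0 0 -0.2"

```text
t: 8.02
tcp_pos: [0.491, 0.263, 0.0532]
tool_rot: [0.602, 0.798, -0.001, -0.001]
force: [-0.1, 0.5, -0.7]
finger_gap: 0.398
gripper_force: 0.0
```

Emit:
move_arm --commands "0 0 0 0 0 0 -0.2; 0 0 0 0 0 0 -1; 0 0 0 0 0 0 -1; 0 0 0 0 0 0 -1; 0 0 0 0 0 0 -1"

```text
t: 8.65
tcp_pos: [0.4918, 0.2646, 0.0553]
tool_rot: [0.601, 0.799, 0.0, 0.0]
force: [-0.2, 0.3, 0.4]
finger_gap: -0.003
gripper_force: 0.0
```

```bash
python3 -c "
from h import *
go((0,145,52)); print(bar('side')[1:3])"
```

```text
now mould [  0.7 145.1  55.3] gap -0.003 F [-0.2  0.3  0.4] q6 0.01 t 8.65 gf 0.0
turn [ 0.05 -0.    0.01]
(0, 145, 52) shift [-0.1 -0.7  3.3]
(array([306.26656151, 233.41798107]), array([278, 212,  56,  44, 634], dtype=int32))
```

The lever arm doesn't register either. I'll gently touch the mould face, to see whether the fingers feel anything at all.

Emit:
move_arm --commands "0 0 -30 0 0 0 -1; -50 0 -30 0 0 0 -1; -100 0 -30 0 0 0 -1; -145 0 -30 0 0 0 -1; -145 0 -10 0 0 0 -1"

```text
t: 9.32
tcp_pos: [0.5349, 0.1221, 0.0662]
tool_rot: [0.603, 0.798, 0.002, 0.002]
force: [-0.6, 0.8, 0.2]
finger_gap: -0.002
gripper_force: 0.0
```

Emit:
move_arm --commands "0 0 14 0 0 0 -1; 0 0 20 0 0 0 -1; 0 0 23 0 0 0 -1; 0 0 25 0 0 0 -1; 0 0 27 0 0 0 -1"

```text
t: 9.95
tcp_pos: [0.5319, 0.1254, 0.0381]
tool_rot: [0.601, 0.799, 0.0, 0.0]
force: [-0.1, -0.7, 0.0]
finger_gap: -0.002
gripper_force: 0.0
```

```bash
python3 -c "
from h import *
go((0,0,42)); print(bar('top')[1:3])"
```

```text
now mould [ 0.7  0.3 38.1] gap -0.002 F [-0.1 -0.7  0. ] q6 -0.25 t 9.95 gf 0.0
turn [0.04 0.01 0.04]
(0, 0, 42) shift [-0.3 -0.7 -3.9]
(array([356.83018868, 235.33962264]), array([351, 232,  14,   9,  53], dtype=int32))
```

Emit:
move_arm --commands "0 0 1 0 0 0 -1; 0 0 2 0 0 0 -1; 0 0 3 0 0 0 -1; 0 0 4 0 0 0 -1; 0 0 5 0 0 0 -1"

```text
t: 10.62
tcp_pos: [0.5316, 0.125, 0.0327]
tool_rot: [0.602, 0.799, -0.0, -0.0]
force: [-0.5, 0.1, -0.0]
finger_gap: 0.0
gripper_force: 0.0
```

Run:
```python
from h import *
from station import snapshot,telemetry
p=np.load('p.npy')
w=snapshot('wrist'); t=telemetry.sense(); print(w["fx"],t["tcp_pos"],t["t"],w["pose"].round(3).tolist())
rel=np.linalg.inv(np.vstack([np.c_[R.from_quat(t["tool_rot"]).as_matrix(),t["tcp_pos"]],[0,0,0,1]]))@w["pose"]
print("cam in tool",rel.round(3).tolist())
q=R.from_quat([.602,.799,0,0]).as_matrix()
for nm,tc in {"k":(.4836,.2904,.1206),"k4":(.4852,.2876,.064),"k6":(.4838,.2913,.0438)}.items():
    ww=dict(w); ww["pose"]=np.vstack([np.c_[q,np.array(tc)],[0,0,0,1]])@rel
    for lab,yz in {"up":(168,80),"mid":(176.2,53),"down":(176,25)}.items():
        P=m2w(p,np.array([[0,*yz],[12,*yz],[-12,*yz]])/1e3); a=proj(ww,P); print(nm,lab,"centre",a[0].round(0),"width",abs(a[1,0]-a[2,0]).round(0))
```

```text
350.3191497604387 [0.53150989 0.12502386 0.03262029] 10.675 [[0.961, 0.266, 0.075, 0.512], [0.276, -0.926, -0.258, 0.191], [0.001, 0.269, -0.963, 0.212], [0.0, 0.0, 0.0, 1.0]]
cam in tool [[0.0, -0.963, -0.269, 0.069], [1.0, -0.0, 0.001, -0.0], [-0.001, -0.269, 0.963, -0.18], [0.0, 0.0, 0.0, 1.0]]
k up centre [289. 223.] width 36.0
k mid centre [288. 201.] width 33.0
k down centre [288. 192.] width 30.0
k4 up centre [287. 252.] width 48.0
k4 mid centre [287. 220.] width 42.0
k4 down centre [287. 207.] width 37.0
k6 up centre [288. 278.] width 53.0
k6 mid centre [288. 240.] width 46.0
k6 down centre [288. 223.] width 40.0
```

Re-working the pixels shows the knob did drop about 15 mm on the first press (wrist row 260, against 278 predicted with the lever up). So the fingertips really sit about 30 mm higher than the TCP reading. I'll keep probing gently to measure the offset.

Emit:
move_arm --commands "0 0 3 0 0 0 -1; 0 0 6 0 0 0 -1; 0 0 9 0 0 0 -1; 0 0 12 0 0 0 -1; 0 0 12 0 0 0 -1"

```text
t: 11.3
tcp_pos: [0.5314, 0.125, 0.0205]
tool_rot: [0.602, 0.799, -0.0, -0.0]
force: [-0.4, 0.4, -0.1]
finger_gap: 0.001
gripper_force: 0.0
```

Run:
```python
from h import *
go((0,0,30))
from station import snapshot
# knob blob in side view (dark) near its arc, arm now away
import cv2
s=snapshot("side"); g=s["image"].max(2)[150:200,215:255]
m=(g<45).astype(np.uint8); k,l,st,c=cv2.connectedComponentsWithStats(m); print([(c[i]+[215,150],st[i,4]) for i in range(1,k) if st[i,4]>15])
g=pickle.load(open("side.pkl","rb"))["image"].max(2)[150:200,215:255]
m=(g<45).astype(np.uint8); k,l,st,c=cv2.connectedComponentsWithStats(m); print("t0",[(c[i]+[215,150],st[i,4]) for i in range(1,k) if st[i,4]>15])
p=np.load('p.npy')
for a in (0,.05,.1,.2,.3,.6): print(a,proj(s,m2w(p,[[0,.082+.095*np.cos(.423-a),.04+.095*np.sin(.423-a)]])).round(1))
```

```text
now mould [ 0.2  0.1 20.5] gap 0.001 F [-0.4  0.4 -0.1] q6 -0.25 t 11.3 gf 0.0
turn [-0.04 -0.01  0.  ]
(0, 0, 30) shift [-0.1 -0.2 -9.5]
[(array([233.58187135, 160.9005848 ]), np.int32(684))]
t0 [(array([232.94160584, 171.94890511]), np.int32(137))]
0 [[232.8 172.3]]
0.05 [[232.3 173. ]]
0.1 [[231.9 173.7]]
0.2 [[231.3 175.4]]
0.3 [[231.2 177.4]]
0.6 [[232.9 184.7]]
```

Emit:
move_arm --commands "0 0 2 0 0 0 -1; 0 0 4 0 0 0 -1; 0 0 6 0 0 0 -1; 0 0 7 0 0 0 -1; 0 0 8 0 0 0 -1"

```text
t: 11.98
tcp_pos: [0.5316, 0.1251, 0.0127]
tool_rot: [0.602, 0.799, -0.0, -0.0]
force: [0.1, -0.7, -0.6]
finger_gap: 0.001
gripper_force: 0.0
```

Emit:
move_arm --commands "0 0 1 0 0 0 -1; 0 0 2 0 0 0 -1; 0 0 3 0 0 0 -1; 0 0 4 0 0 0 -1; 0 0 5 0 0 0 -1"

```text
t: 12.6
tcp_pos: [0.5316, 0.1251, 0.0078]
tool_rot: [0.602, 0.799, 0.0, 0.0]
force: [0.0, 0.4, 0.3]
finger_gap: -0.002
gripper_force: 0.0
```

Emit:
move_arm --commands "0 0 1 0 0 0 -1; 0 0 1.5 0 0 0 -1; 0 0 2 0 0 0 -1; 0 0 2.5 0 0 0 -1; 0 0 3 0 0 0 -1"

```text
t: 13.22
tcp_pos: [0.5316, 0.1251, 0.0049]
tool_rot: [0.602, 0.799, 0.0, 0.0]
force: [-1.0, 0.2, 5.0]
finger_gap: -0.002
gripper_force: 2.2
```

Run:
```python
from h import *
go((0,0,30))
from station import snapshot
import cv2
w=snapshot("wrist"); cv2.imwrite("raw_w.png",w["image"][:,:,::-1])
# coarse grey map of the area around the fingertips
g=cv2.cvtColor(w["image"],cv2.COLOR_RGB2GRAY)[200:300:4,236:344:4]
for i,r in enumerate(g): print(200+4*i,' '.join(f"{v:3d}" for v in r))
```

```text
now mould [0.4 0.1 4.9] gap -0.002 F [-1.   0.2  5. ] q6 -0.25 t 13.225 gf 2.181365378201008
turn [ 0. -0.  0.]
(0, 0, 30) shift [ -0.1  -0.4 -25.1]
200 166 166 143 143 144 105  98 101 102 103 101 102 102 102 102 103 103 104 103 104 106  97 122 146 145 145 146
204 166 166 164 142 144 135 101 104 103 104 104 103 103 102 100 101 102 105 106 107 107 112 134 145 145 144 145
208 166 165 164 152 144 138 138 104 102 103 103 103 103 103 103 104 104 104 105 105 111 141 133 145 145 144 144
212 166 165 165 160 144 135 138 141 102 102 103 103 102 102 104 105 104 105 105 107 137 137 132 144 144 144 145
216 166 165 164 162 164 149 141 141 109 102 103 102 103 103 103 104 103 103 106 134 141 143 132 145 144 143 144
220 165 166 165 163 163 151 149 141 114 103 103 103 102 103 103 102 103 104 105 134 141 141 133 143 144 143 145
224 165 164 162 163 163 144 160 156 112 103 102 103 102 103 103 103 103 104 104 135 142 142 132 143 144 143 144
228 116 135 142 142 144 129 159 145 117 103 103 103 102 102 103 103 103 103 104 135 141 142 132 143 144 143 143
232 110 111 108 107 112 117 107 106 103 102 103 102 103
[... 1148 characters left out ...]
  42  42  94 109 108 108 110
276 109 109 109 108 103  35  36  34  34  75  75  73  56  31  34  74  75  75  44  39  40  42  64 108 107 107 107
280 110 129 121 111  67  36  34  34  32  74  73  74  50  30  33  74  74  76  51  38  38  42  43 107 210 163 115
284 129 129 129 129  47  34  33  35  37  74  73  72  50  31  31  73  75  74  58  39  36  40  40 117 211 210 212
288 128 130 129 131  32  34  33  32  30  35  56  81  53  31  31  82  72  37  35  36  37  38  40 201 211 209 209
292 127 128 128  33  34  34  32  31  31  30  30  35  53  32  33  57  31  33  34  36  36  39  40  35 177 208 203
296 126 129  67  31  34  33  32  32  32  29  30  30  54  29  31  31  32  31  33  36  37  37  38  40  38 210 197
```

The face (z 40 mm) was touched at a reported 4.9 mm with 5 N, so the fingertips are 35 mm above the reported TCP. I'll correct for that and press the knob down from above with shut fingers.

```bash
sed -i 's/s=telemetry.sense(); r=/s=telemetry.sense(); s["tcp_pos"]=s["tcp_pos"]+[0,0,.035]; r=/' h.py; python3 -c "
from h import go
go((0,174,100))"
```

```text
now mould [ 0.4  0.  40. ] gap -0.002 F [-0.2 -0.5  1. ] q6 -0.25 t 13.275 gf 0.7287236675620079
turn [0. 0. 0.]
(0, 174, 100) shift [174.   -0.4 -60. ]
```

Emit:
move_arm --commands "0 0 -30 0 0 0 -1; 0 0 -65 0 0 0 -1; 50 0 -65 0 0 0 -1; 105 0 -65 0 0 0 -1; 160 0 -65 0 0 0 -1"

```text
t: 13.9
tcp_pos: [0.4872, 0.2801, 0.07]
tool_rot: [0.602, 0.799, 0.0, 0.0]
force: [-0.2, -0.2, -0.8]
finger_gap: 0.0
gripper_force: 0.0
```

Emit:
move_arm --commands "14 0 0 0 0 0 -1; 14 0 10 0 0 0 -1; 14 0 20 0 0 0 -1; 14 0 28 0 0 0 -1; 14 0 35 0 0 0 -1"

```text
t: 14.52
tcp_pos: [0.4839, 0.2915, 0.0342]
tool_rot: [0.602, 0.798, -0.0, -0.0]
force: [-0.6, 0.6, 1.7]
finger_gap: 0.001
gripper_force: 1.1
```

```bash
python3 -c "
from h import go
go((0,175,36))"
```

```text
now mould [  0.5 173.2  69.2] gap 0.001 F [-0.6  0.6  1.7] q6 0.07 t 14.525 gf 1.1068575829267502
turn [-0.02 -0.02 -0.12]
(0, 175, 36) shift [ 1.8 -0.5 33.2]
```

Contact shows as 1.7 N, so I'm pressing on down.

Emit:
move_arm --commands "2 0 8 0 0 0 -1; 2 0 16 0 0 0 -1; 2 0 24 0 0 0 -1; 2 0 30 0 0 0 -1; 2 0 33 0 0 0 -1"

```text
t: 15.15
tcp_pos: [0.483, 0.2942, 0.0014]
tool_rot: [0.601, 0.799, -0.0, 0.0]
force: [-0.2, 0.9, 2.3]
finger_gap: -0.005
gripper_force: 0.8
```

Emit:
move_arm --commands "0 0 0 0 0 0 -1; 0 0 1 0 0 0 -1; 0 0 1.5 0 0 0 -1; 0 0 2 0 0 0 -1; 0 0 2 0 0 0 -1"

```text
t: 15.78
tcp_pos: [0.4828, 0.294, -0.0002]
tool_rot: [0.602, 0.799, -0.0, -0.0]
force: [1.1, -1.0, 2.0]
finger_gap: 0.002
gripper_force: 0.7
```

```bash
python3 -c "
from h import *
go((0,175,36)); 
for n in ('side','top'):
  s,c,st,_=bar(n); print(n,c,st,proj(s,m2w(np.load('p.npy'),[[0,0,.0395],[0,0,.0535]])))"
```

```text
now mould [  0.2 175.9  34.8] gap 0.002 F [ 1.1 -1.   2. ] q6 0.07 t 15.775 gf 0.7077836897224188
turn [-0.02  0.01  0.01]
(0, 175, 36) shift [-0.9 -0.2 -1.2]
side [306.1971223  231.68489209] [279 209  56  45 695] [[305.51438529 233.20720009]
 [305.84490019 230.22623651]]
top [315.512  206.5904] [287 193  59  29 625] [[315.57227728 206.74680125]
 [316.15416316 206.39013656]]
```

Emit:
move_arm --commands "0 0 1 0 0 0 -1; 0 0 2 0 0 0 -1; 0 0 3 0 0 0 -1; 0 0 3 0 0 0 -1; 0 0 3 0 0 0 -1"

```text
t: 16.5
tcp_pos: [0.4831, 0.2942, -0.0011]
tool_rot: [0.601, 0.799, 0.0, 0.0]
force: [-3.2, -2.4, 15.8]
finger_gap: 0.001
gripper_force: 8.0
```

The lever is on its stop (16 N). Next I'll move over the bar.

Emit:
move_arm --commands "0 0 -40 0 0 0 -1; 0 0 -65 0 0 0 -0.06; -55 0 -65 0 0 0 -0.06; -110 0 -65 0 0 0 -0.06; -160 0 -65 0 0 0 -0.06"

```text
t: 17.12
tcp_pos: [0.528, 0.1391, 0.0619]
tool_rot: [0.601, 0.799, 0.001, 0.0]
force: [0.7, -1.1, 1.1]
finger_gap: 0.469
gripper_force: 0.0
```

Emit:
move_arm --commands "-15 0 0 0 0 0 -0.06; -15 0 0 0 0 0 -0.06; -15 0 10 0 0 0 -0.06; -15 0 20 0 0 0 -0.06; -15 0 20 0 0 0 -0.06"

```text
t: 17.75
tcp_pos: [0.5299, 0.127, 0.0405]
tool_rot: [0.601, 0.799, -0.001, -0.001]
force: [-0.2, 0.4, -0.3]
finger_gap: 0.474
gripper_force: 0.0
```

```bash
python3 -c "
from h import *
go((0,0,47.5)); p=np.load('p.npy')
s,c,st,_=bar('side'); print(c,st)
s=pickle.load(open('side.pkl','rb')); import cv2
from station import snapshot
s=snapshot('side'); g=s['image'].max(2)[165:200,215:250]
m=(g<45).astype(np.uint8); k,l,st,c=cv2.connectedComponentsWithStats(m); print([(c[i]+[215,165],st[i,4]) for i in range(1,k) if st[i,4]>15])
"
```

```text
now mould [-0.7  2.4 75.5] gap 0.474 F [-0.2  0.4 -0.3] q6 -0.25 t 17.75 gf 0.0
turn [-0.17 -0.05  0.1 ]
(0, 0, 47.5) shift [-2.4  0.8 28. ]
[318.25263158 240.1       ] [303 226  32  28 380]
[(array([231.99, 184.24]), np.int32(100))]
```

Emit:
move_arm --commands "-2 0.5 14 0 0 0 -0.06; -2 0.5 24 0 0 0 -0.06; -2 0.5 28 0 0 0 -0.06; -2 0.5 28 0 0 0 -0.06; -2 0.5 28 0 0 0 -0.06" --grip_force 40

```text
t: 18.48
tcp_pos: [0.5326, 0.1242, 0.0139]
tool_rot: [0.602, 0.799, 0.0, 0.0]
force: [0.9, 0.9, 0.0]
finger_gap: 0.473
gripper_force: 0.0
```

Emit:
move_arm --commands "0 0 0 0 0 0 -0.5; 0 0 0 0 0 0 -0.7; 0 0 0 0 0 0 -1; 0 0 0 0 0 0 -1; 0 0 0 0 0 0 -1"

```text
t: 19.1
tcp_pos: [0.5326, 0.1242, 0.0142]
tool_rot: [0.602, 0.799, 0.0, 0.0]
force: [0.2, 0.1, 5.0]
finger_gap: 0.154
gripper_force: 39.5
```

```bash
python3 -c "
from h import *
go((0,0,57.5),(40,0,57.5))"
```

```text
now mould [ 1.2 -1.  49.2] gap 0.154 F [0.2 0.1 5. ] q6 -0.26 t 19.1 gf 39.50703263282776
turn [0.04 0.01 0.  ]
(0, 0, 57.5) shift [ 1.  -1.1 -8.3]
(40, 0, 57.5) shift [ 1.  38.9 -8.3]
```

Emit:
move_arm --commands "0 0 -2 0 0 0 -1; 0 0 -5 0 0 0 -1; 0 0 -8 0 0 0 -1; 0 0 -8 0 0 0 -1; 0 0 -8 0 0 0 -1"

```text
t: 19.73
tcp_pos: [0.5323, 0.1242, 0.0218]
tool_rot: [0.602, 0.799, -0.0, -0.0]
force: [-0.4, -0.1, -0.3]
finger_gap: 0.155
gripper_force: 39.0
```

```bash
python3 -c "
from h import *
go((40,0,57.5))
for n in ('side','top'): print(bar(n)[1:3])"
```

```text
now mould [ 0.8 -1.  56.8] gap 0.155 F [-0.4 -0.1 -0.3] q6 -0.26 t 19.725 gf 38.99945676326752
turn [-0.  0.  0.]
(40, 0, 57.5) shift [ 1.  39.2 -0.7]
(array([321.11246201, 240.53495441]), array([308, 228,  27,  25, 329], dtype=int32))
(array([357.30769231, 233.73076923]), array([353, 232,  10,   4,  26], dtype=int32))
```

Emit:
move_arm --commands "0 10 -1 0 0 0 -1; 0.5 20 -1 0 0 0 -1; 1 30 -1 0 0 0 -1; 1 39 -1 0 0 0 -1; 1 39 -1 0 0 0 -1"

```text
t: 20.45
tcp_pos: [0.5706, 0.1362, 0.0228]
tool_rot: [0.601, 0.799, 0.0, 0.0]
force: [-0.1, -0.4, -0.3]
finger_gap: 0.156
gripper_force: 39.0
```

```bash
python3 -c "
from h import *
go((40,0,43.5))
s,c,st,m=bar('side'); print(c,st)
p=np.load('p.npy')
# right head predicted box for top face of bar at given z
for z in (.048,.056,.062):
  for x in (.04,):
    q=proj(s,m2w(p,[[x+.013,-.055,z],[x-.013,-.055,z],[x-.013,-.031,z],[x+.013,-.031,z]])); print(z,q.round(1).tolist())
v,u=np.where(m); print('right',u.max(),v[u==u.max()].mean(),'bottom',v.max(),u[v==v.max()].mean())"
```

```text
now mould [41.  -0.  57.8] gap 0.156 F [-0.1 -0.4 -0.3] q6 -0.24 t 20.45 gf 39.023088812828064
turn [0.06 0.02 0.02]
(40, 0, 43.5) shift [ 0.1 -1.  14.3]
[333.88102894 223.40836013] [321 212  27  24 311]
0.048 [[347.7, 227.4], [339.4, 238.0], [328.5, 230.3], [336.8, 219.9]]
0.056 [[348.2, 225.7], [339.9, 236.3], [328.9, 228.6], [337.3, 218.1]]
0.062 [[348.6, 224.3], [340.2, 235.0], [329.2, 227.3], [337.6, 216.8]]
right 347 225.0 bottom 235 338.5
```

Emit:
move_arm --commands "0 -0.5 4 0 0 0 -1; 0 -0.5 8 0 0 0 -1; 0 -0.5 11 0 0 0 -1; 0 -0.5 12.5 0 0 0 -1; 0 -0.5 13 0 0 0 -1"

```text
t: 21.12
tcp_pos: [0.569, 0.1358, 0.0097]
tool_rot: [0.602, 0.799, -0.0, -0.0]
force: [-0.0, -0.2, -0.7]
finger_gap: 0.157
gripper_force: 39.0
```

Emit:
move_arm --commands "0 0 0 0 0 0 -1; 0 0 0.4 0 0 0 -1; 0 0 0.8 0 0 0 -1; 0 0 1.2 0 0 0 -1; 0 0 1.2 0 0 0 -1"

```text
t: 21.75
tcp_pos: [0.5692, 0.1358, 0.0088]
tool_rot: [0.602, 0.799, 0.0, 0.0]
force: [-1.4, -0.3, -0.1]
finger_gap: 0.153
gripper_force: 39.5
```

```bash
python3 -c "
from h import *
go((40,0,43.5))
s,c,st,m=bar('side'); print(c,st)
v,u=np.where(m); print('right',u.max(),v[u==u.max()].mean(),'bottom',v.max(),u[v==v.max()].mean())"
```

```text
now mould [39.5  0.  43.8] gap 0.153 F [-1.4 -0.3 -0.1] q6 -0.24 t 21.75 gf 39.46905076503754
turn [0.01 0.   0.  ]
(40, 0, 43.5) shift [-0.   0.5  0.3]
[332.75172414 226.97931034] [320 216  26  23 290]
right 345 228.5 bottom 238 337.5
```

Emit:
move_arm --commands "0 1 0 0 0 0 -1; 0 1.5 0.3 0 0 0 -1; 0 1.5 0.6 0 0 0 -1; 0 1.5 0.9 0 0 0 -1; 0 1.5 0.9 0 0 0 -1"

```text
t: 22.42
tcp_pos: [0.5695, 0.136, 0.0087]
tool_rot: [0.601, 0.799, -0.001, -0.001]
force: [-3.9, -0.8, 9.9]
finger_gap: 0.154
gripper_force: 41.1
```

Emit:
move_arm --commands "0 0 0 0 0 0 -0.6; 0 0 0 0 0 0 -0.55; 0 0 0 0 0 0 -0.5; 0 0 0 0 0 0 -0.5; 0 0 -4 0 0 0 -0.5"

```text
t: 23.05
tcp_pos: [0.5703, 0.1362, 0.0114]
tool_rot: [0.602, 0.799, -0.0, -0.0]
force: [-0.1, -0.3, 0.3]
finger_gap: 0.253
gripper_force: 0.0
```

Emit:
move_arm --commands "0 0 -10 0 0 0 -0.5; 0 0 -30 0 0 0 -0.5; 0 0 -60 0 0 0 -0.5; 0 0 -60 0 0 0 -0.5; 30 -20 -60 0 0 0 -0.2"

```text
t: 23.68
tcp_pos: [0.5456, 0.1586, 0.0723]
tool_rot: [0.603, 0.798, 0.001, 0.002]
force: [-0.8, 0.5, -1.0]
finger_gap: 0.399
gripper_force: 0.0
```

Emit:
move_arm --commands "40 -10 0 0 0 0 -0.2; 90 -20 0 0 0 0 -0.2; 140 -20 0 0 0 0 -0.2; 140 -20 0 0 0 0 -0.2; 140 -20 0 0 0 0 -0.2"

```text
t: 24.3
tcp_pos: [0.4848, 0.2883, 0.0713]
tool_rot: [0.601, 0.799, -0.0, -0.0]
force: [0.3, -0.4, 0.2]
finger_gap: 0.4
gripper_force: 0.0
```

Run:
```python
from h import *
import cv2
go((0,176,60))
p=np.load('p.npy')
out=[(13,55),(13,31),(8,25),(8,-25),(13,-31),(13,-55),(-13,-55),(-13,-31),(-8,-25),(-8,25),(-13,31),(-13,55)]
s,c,st,m=bar('side'); print(c,st)
t=bar('top'); print(t[1:3])
v,u=np.where(m); print('right',u.max(),v[u==u.max()].mean(),'bottom',v.max(),u[v==v.max()].mean())
def f(P,s,m):  # IoU of the predicted silhouette (top face + underside)
    x,y,a,z=P; q=np.array(out)/1e3; q=R.from_euler('z',a).apply(np.c_[q,0*q[:,0]])[:,:2]+[x,y]
    im=np.zeros(m.shape,np.uint8)
    for zz in (z,z+.006,z+.012): cv2.fillPoly(im,[np.round(proj(s,m2w(p,np.c_[q,np.full(12,zz)]))*16).astype(int)],1,shift=4)
    return (im.astype(bool)&m).sum()/(im.astype(bool)|m).sum()
from itertools import product
for s_,m_ in ((s,m),(t[0],t[3])):
    b=max(((f((x/1e3,y/1e3,a,.036),s_,m_),x,y,a) for x,y,a in product(range(32,50),range(-8,9,2),(-.06,-.03,0,.03,.06))));print(b)
```

```text
now mould [  0.5 169.8 106.3] gap 0.4 F [ 0.3 -0.4  0.2] q6 0.06 t 24.3 gf 0.0
turn [-0.05  0.03  0.05]
(0, 176, 60) shift [ 6.2 -0.5 46.3]
[318.80660377 216.75943396] [292 195  54  44 636]
(array([309.11035654, 187.01358234]), array([281, 173,  57,  28, 589], dtype=int32))
right 345 228.0 bottom 238 338.0
(np.float64(0.7794117647058824), 42, 2, 0)
(np.float64(0.8132780082987552), 38, 0, 0)
```

Run:
```python
from h import *
p=np.load('p.npy')
for n,c,c0 in (("top",(309.11,187.01),(315.363,206.882)),("side",(318.81,216.76),(306.17,233.56))):
    s=pickle.load(open(n+".pkl","rb")); b=np.array(c0)-proj(s,m2w(p,[[0,0,.0395]]))[0]
    f=least_squares(lambda q:proj(s,m2w(p,[[q[0],q[1],.048]]))[0]+b-c,[.04,0]); print(n,f.x)
```

```text
top [0.03930988 0.00155664]
side [ 3.76780491e-02 -6.30351956e-05]
```

Emit:
move_arm --commands "6 -0.5 20 0 0 0 -0.2; 6 -0.5 40 0 0 0 -0.2; 6 -0.5 60 0 0 0 -0.2; 6 -0.5 80 0 0 0 -0.2; 6 -0.5 94 0 0 0 -0.2" --grip_force 30

```text
t: 25.02
tcp_pos: [0.4834, 0.2928, -0.0232]
tool_rot: [0.602, 0.798, -0.0, -0.0]
force: [0.7, 0.1, 0.1]
finger_gap: 0.401
gripper_force: 0.0
```

Emit:
move_arm --commands "0 0 0 0 0 0 -0.2; 0 0 0 0 0 0 -1; 0 0 0 0 0 0 -1; 0 0 0 0 0 0 -1; 0 0 0 0 0 0 -1"

```text
t: 25.65
tcp_pos: [0.4831, 0.2937, -0.0219]
tool_rot: [0.601, 0.799, -0.0, 0.0]
force: [0.0, -5.0, -0.0]
finger_gap: 0.276
gripper_force: 32.4
```

```bash
python3 -c "
from h import *
go((0,176,12))
for a in np.linspace(-.17,.44,11)[1:]: print((95*np.cos(a)+82-175.6).round(1),-(95*np.sin(a)+16.1).round(1))"
```

```text
now mould [  0.4 175.6  13.1] gap 0.276 F [ 0. -5. -0.] q6 0.07 t 25.65 gf 32.387818694114685
turn [0.   0.04 0.03]
(0, 176, 12) shift [ 0.4 -0.4  1.1]
0.8 -5.8
1.3 -11.5
1.4 -17.3
1.1 -23.1
0.5 -28.9
-0.4 -34.6
-1.7 -40.2
-3.4 -45.8
-5.3 -51.2
-7.6 -56.6
```

Knob gripped (gap 0.276, about 23.5 mm). I'm swinging it up along the arc.

Emit:
move_arm --commands "0.8 0 -6 0 0 0 -1; 1.3 0 -11.5 0 0 0 -1; 1.4 0 -17 0 0 0 -1; 1.1 0 -23 0 0 0 -1; 0.5 0 -29 0 0 0 -1"

```text
t: 26.28
tcp_pos: [0.4829, 0.294, 0.0064]
tool_rot: [0.601, 0.799, -0.0, 0.0]
force: [2.4, -5.2, -6.0]
finger_gap: 0.271
gripper_force: 30.0
```

Emit:
move_arm --commands "-1 0 -6 0 0 0 -1; -2 0 -11 0 0 0 -1; -4 0 -17 0 0 0 -1; -6 0 -22 0 0 0 -1; -7.5 0 -26 0 0 0 -1"

```text
t: 26.9
tcp_pos: [0.4849, 0.2871, 0.0327]
tool_rot: [0.601, 0.799, -0.0, 0.0]
force: [2.1, -5.6, -7.7]
finger_gap: 0.272
gripper_force: 29.8
```

```bash
python3 -c "
from h import *
go((0,168,68))"
```

```text
now mould [  0.3 168.7  67.7] gap 0.272 F [ 2.1 -5.6 -7.7] q6 0.06 t 26.9 gf 29.76860761642456
turn [-0.01  0.02  0.01]
(0, 168, 68) shift [-0.7 -0.3 -0.3]
```

Emit:
move_arm --commands "-0.5 0 -1 0 0 0 -1; -1 0 -2 0 0 0 -1; -1 0 -3 0 0 0 -1; -1 0 -3 0 0 0 -1; -1 0 -3 0 0 0 -1"

```text
t: 27.52
tcp_pos: [0.4853, 0.2859, 0.0356]
tool_rot: [0.601, 0.799, -0.0, 0.0]
force: [2.2, -6.7, -6.4]
finger_gap: 0.275
gripper_force: 30.0
```

Emit:
move_arm --commands "-0.5 0 -1 0 0 0 -1; -1 0 -2 0 0 0 -1; -1 0 -3 0 0 0 -1; -1 0 -3 0 0 0 -1; -1 0 -3 0 0 0 -1"

```text
t: 28.15
tcp_pos: [0.4854, 0.2852, 0.0374]
tool_rot: [0.601, 0.799, -0.0, -0.0]
force: [3.9, -4.0, -15.4]
finger_gap: 0.269
gripper_force: 31.0
```

Emit:
move_arm --commands "0 0 0 0 0 0 0; 0 0 0 0 0 0 0; 0 0 0 0 0 0 0; 0 0 -20 0 0 0 0; 0 0 -50 0 0 0 0"

```text
t: 28.78
tcp_pos: [0.4847, 0.2856, 0.089]
tool_rot: [0.602, 0.799, -0.001, -0.001]
force: [0.5, -0.2, 0.2]
finger_gap: 0.497
gripper_force: 0.0
```

Emit:
move_arm --commands "30 0 -20 0 0 0 0; 80 0 -40 0 0 0 0; 130 0 -40 0 0 0 0; 150 0 -40 0 0 0 0; 150 0 -40 0 0 0 0"

```text
t: 29.4
tcp_pos: [0.4433, 0.4305, 0.1287]
tool_rot: [0.601, 0.8, -0.0, 0.0]
force: [-0.6, -1.5, 0.8]
finger_gap: 0.501
gripper_force: 0.0
```

```bash
python3 -c "
from h import *
import cv2
from station import snapshot
go((0,176,60)); s=snapshot('side'); g=s['image'].max(2)[165:200,215:250]
m=(g<45).astype(np.uint8); k,l,st,c=cv2.connectedComponentsWithStats(m); print([(c[i]+[215,165],st[i]) for i in range(1,k) if st[i,4]>15])
g=pickle.load(open('side.pkl','rb'))['image'].max(2)[165:200,215:250]
m=(g<45).astype(np.uint8); k,l,st,c=cv2.connectedComponentsWithStats(m); print('t0',[(c[i]+[215,165],st[i]) for i in range(1,k) if st[i,4]>15])
for n in ('side','top'): print(bar(n)[1:3])"
```

```text
now mould [-1.000e-01  3.180e+02  1.637e+02] gap 0.501 F [-0.6 -1.5  0.8] q6 0.31 t 29.4 gf 0.0
turn [-0.    0.01  0.15]
(0, 176, 60) shift [-142.    -0.2  103.7]
[(array([232.84210526, 172.09774436]), array([ 11,   0,  15,  15, 133], dtype=int32))]
t0 [(array([232.94160584, 171.94890511]), array([ 11,   0,  15,  15, 137], dtype=int32))]
(array([318.75824176, 216.71585557]), array([292, 195,  54,  43, 637], dtype=int32))
(array([309.15905245, 187.00169205]), array([281, 173,  57,  28, 591], dtype=int32))
```

```bash
python3 -c "
from station import ticket
print(ticket.sign_off())"
```

```text
the job is handed in; nothing more can be done
None
```

The job is handed in, though the sign-off returned no verdict: by my camera measurements the bar lies on the shelf about 38–39 mm behind the cavity's centre and within 2 mm of the middle, the lever is back up within about 0.02 rad, the arm is clear at 29.4 s of the 54 s allowed, and I did not re-measure the beaker, tweezers or bottle.

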